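# Change the pallet in the pinned corner of a setter's four-bay bed

## Task

Change over the setting bed: bring the pallet with the upright ring into the working bay (the corner with the locking pin) and lock it there. The pallets are captive under the keeper strips, so slide them one at a time, each into the free bay and right up to its rail, until the ring pallet can go in; push it in past its spring hold-downs and home against the end stop, whose setting is found only by feel, and the side rail, then press the locking pin down all the way. The hold-downs need a firm push, but do not lean on the end stop (more than about 15 N shifts its setting) and force nothing against the rails or the other pallets. Leave the other two pallets parked in bays and the tools around the bed where they lie.

Things in the scene. Friction and masses are not known exactly. Their poses are not given: they have to be found in the camera images.
- hold_downs (a point): Point midway between two brass-cased spring ball plungers in the keeper strip of the +y rail, at x = 10 and 40 mm, y = 56.75 mm of the bed. Each ball stands 0.8 mm low and presses the flange of a pallet in the working bay down with about 5 N: a pallet going in must be pushed over each ball (a bump of up to about 8 N), and from there takes 5 to 12 N to keep moving, also sideways, until it is home
- bed: Aluminium pallet bed, 147.5 x 138.5 mm, fixed on the bench; 2 x 2 bays, nothing between them. Origin: centre of its underside; x, y along its sides (yaw 0: x away from the robot, y to its left). Bay floor at z = 10 mm. Rails' inner faces at x = +-63.75, y = +-59.25 mm; keeper strips on them (z = 17 to 20 mm) overhang 4.5 mm. Working bay: +x +y; the bay at -x -y is free at first
- working_corner (a point): Inner corner of the rails at +x and +y, on the bay floor. An adjustable steel end stop, clamped through the +x rail, stands proud of it by 1 to 8 mm, today's setting not known: a pallet home in the working bay touches the stop (origin at x = 26.75 to 33.75 mm of the bed) and the +y rail (y = 30.25). The stop's nose over the corner (top z = 28 mm, boss to 33) carries the pin
- ring_pallet: Pallet with an upright silver ring (22 mm), at first in bay -x +y. All pallets: flange 58 x 58 x 6 mm, 8 mm holes at x, y = +-20 mm; brass pot, 26 mm diameter, z = 6 to 38 mm, silver on top (ring to z = 56). Origin: centre of its underside. 0.2 to 0.4 kg, drags with 1 to 2 N in the other bays. Grip the pot, fingertips over 24 mm above the bench, closing along the bed's x = -y line
- dome_pallet: Pallet like the ring pallet, but with a smooth round silver dome (21 mm diameter, to z = 49 mm) on its pot. At first it is either in the working bay (+x +y) or in the bay at +x -y; the square pallet has the other place. Moved into a bay, a pallet should lie against that bay's far rail (y = +-30.25, x = -34.75 mm of the bed): left over 1.5 mm short it blocks the next one
- square_pallet: Pallet like the ring pallet, but with a square stepped silver mount (17 mm square, to z = 48 mm) on its pot; in the working bay or the bay at +x -y at first
- locking_pin (a joint): Upright steel pin on the end stop, 5 mm diameter: 0 = up, clear of the pallets; 0.011 m = fully down (hard stop). Stays where left, moves at a push of 3 to 4 N. Its axis is over the (+x, +y) hole of a pallet that is home; if the pallet is over about 2 mm off stop or rail the nose lands on the flange at about 0.003. Round knob, 12 mm diameter, top 57 mm above the bench when up, 46 when down
- tweezers: Bystander: steel tweezers 150 x 14 x 10 mm lying along the right (-y) side of the bed
- ring_clamp: Bystander: wooden ring clamp 122 x 32 x 23 mm lying at the left (+y) side of the bed
- loupe: Bystander: small folding loupe 38 x 24 x 12 mm lying in front of the bed
- scraper: Bystander: wooden-handled scraper 165 x 20 x 20 mm on the bench to the right

How it is judged:
By the outcome, as a careful person would: the job done as asked, in the order asked, and still so for the second after the job is handed in, with the robot touching nothing.
It also fails if it takes over 69 s, if anything falls off the work surface, if the arm or the gripper's body presses on something with over 40 N, if the wrist force passes 120 N, or if a joint passes its speed limit or range.

## Robot

A 6-joint arm with a two-finger parallel gripper is mounted at the origin on a cart in front of the work surface, level with it; the furniture and walls round the work are solid. World frame = base frame: x ahead of the robot, y to its left, z up, the work surface at z = 0. Lengths are in m, angles in rad, forces in N, time in s.
With the tool pointing down it reaches from about 0.325 to 0.75 m from the base axis. Payload 7.6 kg.
Tool frame: the origin (TCP) lies midway between the tips of the shut fingers; the grasp point (between the pads) lies 19 mm behind it; z points along the fingers, y is the line along which they close (so a half turn about z gives the same grasp; the last joint's range is limited). The gripper opens to 85 mm and grips with 20 to 120 N. Pads are 22 mm wide; open, the fingers measure 114 mm over their backs; the gripper's body (76 mm by 85 mm) begins 54 mm behind the grasp point. The pads swing forward as they close: fully open they stand 13 mm farther back than shut.
Start: joints at [1.244, 0.052, 1.401, -0, 1.689, -0.07], TCP at [0.133, 0.508, 0.231] pointing down, gripper open.
Joint ranges: [-2.9, 2.9], [-0.91, 2.17], [0.12, 2.37], [-1.06, 4.2], [0.26, 2.73], [-2.93, 2.93]. Speed limits (rad/s): [2.57, 2.57, 3.01, 3.14, 3.14, 3.14].

## Interface

Orientations are given as a unit quaternion [x, y, z, w].
In Python, from rig import r gives the robot as it stands.
- The arm moves only by the shell command python3 -m jog FILE [OPENING] [FORCE], which reads ROWS from the file FILE. ROWS is a JSON list of rows, 1 to 5 of them, each of 6 numbers: dx, dy, dz in m, then a rotation vector rx, ry, rz in rad; each row is the pose to reach, as a shift and turn from the pose commanded when the command began, along the tool's axes at that moment; what a row does not reach only later rows make up. A row lasts 1/10 s, in which the tool goes at most 0.05 m and 0.15 rad, less where a joint would pass 70% of its speed; a pose out of reach is approached as far as the arm can. OPENING is the opening from 0.0 (shut) to 1.0 (fully open), set as the command begins (- or left out keeps the last). The fingers move at their own pace and stop on an object; FORCE is the grip in N (left out, the last holds). Time passes only in rows, so rows that do not move let the fingers close. It prints the time, the measured TCP pose, the force, the opening and the grip force at its end. Input that does not fit is refused with a message, and nothing moves.
- r.sense(): the state, without advancing time (a new reading comes with each control period).
- r.grab_frame(name): name is "side" or "top"; returns (picture, depth): 400x640x3 uint8, red, green, blue; 400x640 float32, m along the optical axis (not along the pixel's ray), 0 where there is no reading.
- r.camera_model(name): a dict with "fx", "fy", "cx", "cy" (pixels), "distortion" ([k1, k2, p1, p2, k3] as OpenCV has them; the pictures are not rectified), "T" (4x4, takes a point from camera to world coordinates). Camera axes: x right, y down, z forward; pixel columns grow to the right and rows downward; lengths in m; the calibration is good to about 2 mm. A picture is of the moment at which its call begins. camera_model takes no time and is no camera call.
- r.finish_job(): hands the job in; it is judged then, once.
The state is a dict: "clock": time; "joint_pos": joint angles; "dq": joint speeds; "joint_torque": joint torques, N m; "ee_pos": TCP position; "eef_rot": TCP orientation; "force": force on the tool from outside, world axes, zero at the start; "ft_torque": the same for the moment, N m; "width": opening from 0.0 (shut) to 1.0 (fully open); "grip_force": force on a finger pad.
Only numpy, scipy, OpenCV 4.12 (cv2) and the standard library are available. Lean on these libraries where they do the work, as an engineer would, in place of code of your own. Each camera call takes 0.05 s, during which the arm holds its last target. There are 200 camera calls.

## Working session

There is one attempt and no reset: what is moved stays moved. The work goes in short steps, Python scripts to look and compute and a shell command to move; the robot and the scene stay as the last step left them, time stands still between calls to the robot, and variables do not carry over. Pictures are saved under pics/ and viewed, at most 10 in all, crops included, and the job is handed in when it is done.

```bash
mkdir -p pics; ls; python3 - <<'E'
from rig import r
import cv2
for n in ("top","side"):
    p,d=r.grab_frame(n); cv2.imwrite(f"pics/{n}0.png",p[:,:,::-1]); import numpy as np; np.save(f"pics/{n}0d.npy",d)
    m=r.camera_model(n); print(n,m)
s=r.sense(); print(s)
E
```

```text
pics
top {'fx': 477.0277075602203, 'fy': 477.0277075602203, 'cx': 318.977524506647, 'cy': 202.47858112738749, 'distortion': array([0.04848279, 0.        , 0.        , 0.        , 0.        ]), 'T': array([[-0.02086926, -0.99401141,  0.10726501,  0.41637685],
       [-0.99951943,  0.02320307,  0.02055548,  0.01105378],
       [-0.02292126, -0.10678449, -0.99401795,  0.93954073],
       [ 0.        ,  0.        ,  0.        ,  1.        ]])}
side {'fx': 434.33482905348615, 'fy': 434.33482905348615, 'cx': 320.5978479869803, 'cy': 199.09618569838227, 'distortion': array([-0.04949592,  0.        ,  0.        ,  0.        ,  0.        ]), 'T': array([[-0.8974987 , -0.17858081,  0.40324308,  0.17865161],
       [-0.44010631,  0.30393974, -0.84494205,  0.77704747],
       [ 0.02832884, -0.93580422, -0.35138006,  0.36034838],
       [ 0.        ,  0.        ,  0.        ,  1.        ]])}
{'clock': 0.1, 'joint_pos': array([ 1.24372242e+00,  5.27649049e-02,  1.40158841e+00, -1.36988780e-05,
        1.68859911e+00, -7.02858728e-02]), 'dq': array([ 0.00171116, -0.00207945, -0.00521471,  0.00024362,  0.00125628,
        0.0010152 ]), 'joint_torque': array([ 1.17122996e-03, -3.82585716e+01, -3.60983741e+01, -5.49527101e-05,
        4.78649890e-03,  6.17845581e-05]), 'ee_pos': array([0.13322845, 0.5075481 , 0.23057885]), 'eef_rot': array([ 1.28042309e-01,  9.91768473e-01, -6.67853790e-04, -1.27524025e-04]), 'force': array([-0.24352851, -0.08486384, -0.01919959]), 'ft_torque': array([ 0.04812386,  0.02410824, -0.00711808]), 'grip_force': 0.0, 'width': 1.0038738320251164}
```

View pics/top0.png

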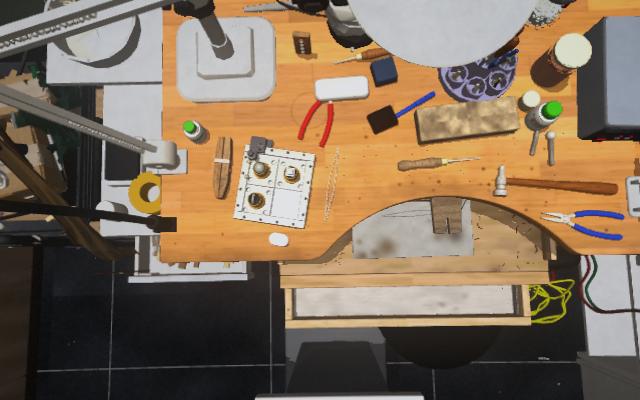

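View pics/side0.png

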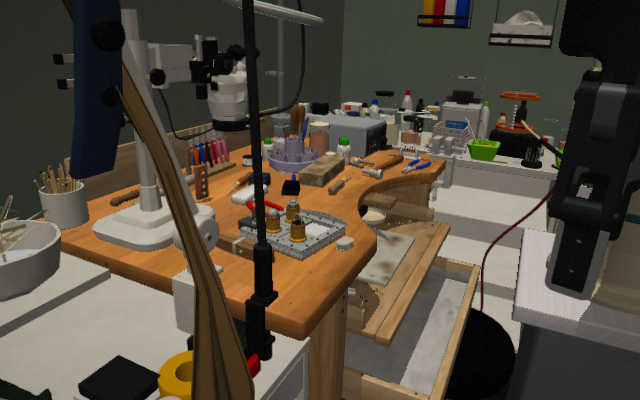

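The top view shows the bed at about (275,188), with the pot at (261,170) in the working bay by the nose at (258,150), another at (292,174) and the ring at (256,199). In the side view the bed is at about (300,235). I'll enlarge both.

```bash
python3 - <<'E'
import cv2,numpy as np
a=cv2.imread("pics/top0.png")[130:250,205:355]; a=cv2.resize(a,None,fx=5,fy=5,interpolation=cv2.INTER_CUBIC)
cv2.imwrite("pics/top0c.png",a)
b=cv2.imread("pics/side0.png")[190:265,225:365]; b=cv2.resize(b,None,fx=5,fy=5,interpolation=cv2.INTER_CUBIC)
cv2.imwrite("pics/side0c.png",b)
E
```

```text
(no output)
```

View pics/top0c.png

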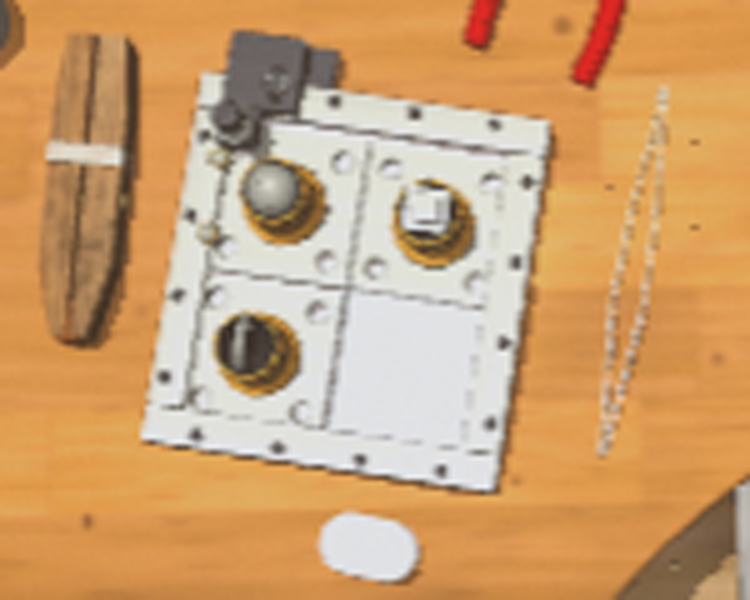

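View pics/side0c.png

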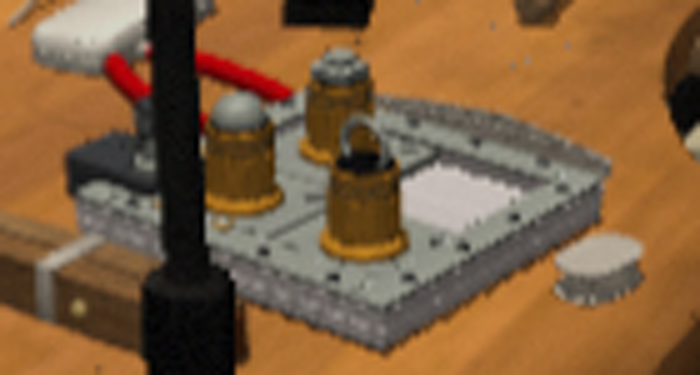

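Dome is in the working bay and square at +x −y; the free bay is −x −y. Crop-pixel bed corners: (203,74), (550,118), (497,490), (142,440).

```bash
cat > h.py <<'E'
import numpy as np,cv2
from rig import r
from scipy.spatial.transform import Rotation as R
def ray(n,uv,z):
    m=r.camera_model(n);K=np.array([[m["fx"],0,m["cx"]],[0,m["fy"],m["cy"]],[0,0,1]])
    q=cv2.undistortPoints(np.array(uv,float).reshape(-1,1,2),K,m["distortion"])[:,0]
    T=m["T"];d=np.c_[q,np.ones(len(q))]@T[:3,:3].T;o=T[:3,3]
    return o+d*((z-o[2])/d[:,2])[:,None]
def tool(p):  # world displacement -> tool axes
    return R.from_quat(r.sense()["eef_rot"]).inv().apply(p)
E
python3 - <<'E'
from h import *
c=np.array([[203,74],[550,118],[497,490],[142,440]])/5+[204.6,129.6]
P=ray("top",c,.020);print(P)
B=np.array([[.07375,.06925],[.07375,-.06925],[-.07375,-.06925],[-.07375,.06925]])
mu=P[:,:2].mean(0);Q=P[:,:2]-mu
yaw=np.arctan2((B[:,0]*Q[:,1]-B[:,1]*Q[:,0]).sum(),(B*Q).sum())
print(mu,yaw,np.linalg.norm(np.diff(P,axis=0),axis=1))
C,S=np.cos(yaw),np.sin(yaw);M=np.array([[C,-S],[S,C]])
print((Q@M-B)*1000)
# depth check
d=np.load("pics/top0d.npy");print(d[180:200:6,270:300:8])
# features: pot tops (dome centre z~.045, ring base z .048 , square top .058), knob top .057
for nm,uv,z in (("dome",(270,188),.052),("square",(428,207),.058),("ring",(240,343),.057),("knob",(232,114),.057),("sqpotbase",(434,222),.032),("plunger1",(219,157),.02),("plunger2",(209,232),.02)):
    p=ray("top",np.array([uv])/5+[204.6,129.6],z)[0]; print(nm,p,((p[:2]-mu)@M)*1000)
E
```

```text
[[0.63394516 0.17288645 0.02      ]
 [0.61294553 0.03662254 0.02      ]
 [0.46754258 0.05998383 0.02      ]
 [0.49003268 0.19727028 0.02      ]]
[0.55111649 0.11669078] -0.16078484404041063 [0.13787254 0.14726767 0.1391164 ]
[[-0.98618778 -0.51885228]
 [ 0.09992649  0.11288814]
 [ 0.33241799 -0.10512779]
 [ 0.5538433   0.51109193]]
[[0.93459404 0.9363035  0.9295601  0.93116105]
 [0.93740875 0.930595   0.93250245 0.93359804]
 [0.9309145  0.93716097 0.9390051  0.9384856 ]
 [0.93088716 0.9372665  0.93891275 0.93863994]]
dome [0.58187333 0.14214007 0.052     ] [26.28588818 30.0449991 ]
square [0.57208951 0.08198131 0.058     ] [ 26.25924972 -30.90415132]
ring [0.52253887 0.15307891 0.057     ] [-34.03450572  31.34372556]
knob [0.60956684 0.15551418 0.057     ] [51.48110387 47.68014875]
sqpotbase [0.57076856 0.0818436  0.032     ] [ 24.97738147 -31.25156023]
plunger1 [0.60064566 0.16679568 0.02      ] [40.86889616 57.38792544]
plunger2 [0.57097729 0.17089105 0.02      ] [10.92755256 56.68077525]
```

```bash
python3 - <<'E'
from h import *
for n in("top","side"):
    d=np.load(f"pics/{n}0d.npy");m=r.camera_model(n);T=m["T"]
    v,u=np.mgrid[0:400:2,0:640:2];z=d[::2,::2]
    X=np.stack([(u-m["cx"])/m["fx"]*z,(v-m["cy"])/m["fy"]*z,z],-1)@T[:3,:3].T+T[:3,3]
    X=X[(z>0)]
    print(n)
    # max height map 5cm cells: x rows .0-.8, y cols -.2-.65
    for x in np.arange(.8,-.01,-.05):
        row=[]
        for y in np.arange(.65,-.21,-.05):
            k=(abs(X[:,0]-x)<.025)&(abs(X[:,1]-y)<.025)
            row.append(f"{int(100*X[k,2].max()):4d}" if k.sum()>1 else "   .")
        print(f"{x:.2f}","".join(row))
E
```

```text
top
0.80   -4  -1   5   6   5   5   0   2  29  30   3   2  24  28  17   3   0   2
0.75   -4  -5  -7 -14 -14 -14   0   2  29  30   3   2  31  33  27   3   2   5
0.70   -2  -3  -6  -9 -11 -14   0  47  48  48  46   0   1  42  42  42  42  41
0.65   -1  -1  -3  -9  35  43  47  47  48   2   3   2   1   1  42  41  41  41
0.60    1  -1 -10  22  35  37  27  13   2   2   6   5   4   0   0   0   2   2
0.55    2  -4 -10  -7  32  -9   0   0   2   2   6   5   4   1   0   0   0   0
0.50   -8  -8 -14  12  22  -9  44   9   0   2   6   2   2   1   0   0   0  -1
0.45  -10 -39  -1  11  11 -14  44   8   0   0   1   2   2   0   0 -14 -14  -1
0.40    .   . -14 -10  -4 -32   0   0   0   0   0   0   0   0 -14 -13 -14 -14
0.35    .   .   . -25 -25 -25 -25 -25 -25 -25 -15 -15 -15 -15 -15 -15 -15 -15
0.30  -89 -88 -88 -88 -89 -89 -89 -89 -88 -89 -26 -26 -32 -32 -32 -32 -32 -32
0.25  -88 -89 -88 -89 -89 -88 -89 -88 -89 -88   . -26 -26 -26 -26 -26 -26 -26
0.20  -89 -88 -88 -88 -89 -88 -89 -88 -89 -89   .   .   .   .   . -41 -39 -39
0.15  -89 -88 -89 -88 -88 -88 -89 -88 -88 -80   0   0   0   0   0   0   0 -39
0.10
[... 862 characters left out ...]
40    .   .   .   .  -3   .   0   0   0   0   0   0   0   0 -14 -14 -14 -14
0.35    .   .   .   .   .   .   .   .   .   . -15 -15 -15 -15 -15 -15 -15 -15
0.30    .   .   .   .   .   .   .   .   .   . -26 -26 -32 -32 -32 -32 -32 -32
0.25    .   .   .   .   .   .   .   .   .   .   . -26 -26 -26 -26 -26 -26 -26
0.20    .   .   .   .   .   .   .   .   .   .   .   .   .   .   . -40 -39 -38
0.15    .  34  37  38  27   .   .   .   .   .   0   0   0   0   0   0   0 -39
0.10    .   .   .   .  27   .   .   .   .   .   0   0   0  15   0   0   0 -40
0.05    .   .   .   .   .   .   .   .   .   .   0   3  17  13   .   .   .   .
-0.00    .   .   .   .   .   .   .   .   .   .   0   5  15   .   .   .   .   .
```

```bash
echo '[[-0.04, -0.037, 0, 0, 0, 0], [-0.08, -0.075, 0, 0, 0, 0], [-0.12, -0.112, 0, 0, 0, 0], [-0.16, -0.15, 0, 0, 0, 0]]' > mv.in && python3 -m jog mv.in 0.55 40; echo '[[-0.04, -0.03, 0, 0, 0, 0], [-0.08, -0.06, 0, 0, 0, 0], [-0.12, -0.09, 0, 0, 0, 0], [-0.16, -0.12, 0, 0, 0, 0], [-0.19, -0.136, 0, 0, 0, 0]]' > mv.in && python3 -m jog mv.in
cat >> h.py <<'E'
c0=np.array([.5511,.1167]);yaw=-.161;M=np.array([[np.cos(yaw),-np.sin(yaw)],[np.sin(yaw),np.cos(yaw)]])
def to_world(b): return c0+M@np.array(b)/1000
def to_bed(p): return (np.array(p)[:2]-c0)@M*1000
def plan(b,z,turn=True):
    s=r.sense();q=R.from_quat(s["eef_rot"]);w=np.r_[to_world(b),z]
    y=np.r_[M@[-.7071,.7071],0];Z=np.array([0,0,-1.]);X=np.cross(y,Z)
    G=R.from_matrix(np.c_[X,y,Z])
    print("d",q.inv().apply(w-s["ee_pos"]).round(4),"rot",(q.inv()*G).as_rotvec().round(3))
def st():
    s=r.sense();F=M.T@s["force"][:2]
    print(f"t={s['clock']:.1f} bed {to_bed(s['ee_pos']).round(2)} z {s['ee_pos'][2]*1000:.1f} Fbed {F.round(1)} Fz {s['force'][2]:.1f} w {s['width']:.3f} g {s['grip_force']:.0f} j6 {s['joint_pos'][5]:.2f}")
E
python3 -c "
from h import *
st();plan((26.3,-30.6),.11)"
```

```text
clock: 0.5
ee_pos: [0.2402, 0.3367, 0.2308]
eef_rot: [0.128, 0.992, -0.0, -0.0]
force: [1.1, 0.7, 0.4]
width: 0.545
grip_force: 0.0
clock: 1.0
ee_pos: [0.39, 0.156, 0.2312]
eef_rot: [0.129, 0.992, -0.0, 0.0]
force: [0.6, 0.7, -0.3]
width: 0.551
grip_force: 0.0
t=1.0 bed [-165.28   12.99] z 231.2 Fbed [0.5 0.8] Fz -0.3 w 0.551 g 0 j6 -1.02
d [-0.1949 -0.0246  0.1212] rot [-0.     0.    -0.883]
```

```bash
echo '[[-0.04, -0.003, 0.02, 0, 0, -0.15], [-0.08, -0.006, 0.04, 0, 0, -0.3], [-0.12, -0.009, 0.06, 0, 0, -0.45], [-0.16, -0.012, 0.09, 0, 0, -0.6], [-0.18, -0.013, 0.12, 0, 0, -0.74]]' > mv.in && python3 -m jog mv.in ;echo '[[0, 0, 0, 0, 0, -0.142], [0, 0, 0, 0, 0, -0.142], [0, 0, 0, 0, 0, -0.142]]' > mv.in && python3 -m jog mv.in
python3 -c "
from h import *
st();plan((26.3,-30.6),.028)"
```

```text
clock: 1.5
ee_pos: [0.5618, 0.099, 0.1096]
eef_rot: [-0.241, 0.97, -0.0, 0.0]
force: [0.1, 0.3, -0.6]
width: 0.549
grip_force: 0.0
clock: 1.8
ee_pos: [0.5599, 0.1005, 0.1117]
eef_rot: [-0.306, 0.952, -0.0, 0.0]
force: [0.3, 0.5, 0.3]
width: 0.549
grip_force: 0.0
t=1.8 bed [ 11.26 -14.55] z 111.7 Fbed [0.3 0.6] Fz 0.3 w 0.549 g 0 j6 -2.08
d [ 0.0007 -0.022   0.0837] rot [-0.     0.001 -0.003]
```

```bash
echo '[[0, -0.022, 0.01, 0, 0, 0], [0, -0.022, 0.04, 0, 0, 0], [0, -0.022, 0.04, 0, 0, 0]]' > mv.in && python3 -m jog mv.in ;python3 -c "
from h import *
st();plan((26.3,-30.6),.028)"
```

```text
clock: 2.1
ee_pos: [0.5706, 0.0824, 0.0685]
eef_rot: [-0.306, 0.952, 0.001, -0.003]
force: [-0.9, 1.4, -0.2]
width: 0.548
grip_force: 0.0
t=2.1 bed [ 24.76 -30.7 ] z 68.5 Fbed [-1.1  1.3] Fz -0.2 w 0.548 g 0 j6 -2.11
d [-0.0013 -0.0011  0.0405] rot [ 0.003 -0.005 -0.002]
```

```bash
echo '[[0, 0, 0.015, 0, 0, 0], [0, 0, 0.03, 0, 0, 0], [0, 0, 0.04, 0, 0, 0], [0, 0, 0.0435, 0, 0, 0], [0, 0, 0.0435, 0, 0, 0]]' > mv.in && python3 -m jog mv.in;python3 -c "
from h import *
st()"; echo '[[0, 0, 0, 0, 0, 0], [0, 0, 0, 0, 0, 0], [0, 0, 0, 0, 0, 0]]' > mv.in && python3 -m jog mv.in 0.0 40;python3 -c "
from h import *
st()"
```

```text
clock: 2.6
ee_pos: [0.5724, 0.0827, 0.0273]
eef_rot: [-0.308, 0.952, 0.0, -0.0]
force: [-0.4, -0.6, 0.7]
width: 0.554
grip_force: 0.0
t=2.6 bed [ 26.48 -30.15] z 27.3 Fbed [-0.3 -0.6] Fz 0.7 w 0.554 g 0 j6 -2.12
clock: 2.9
ee_pos: [0.5733, 0.0827, 0.0288]
eef_rot: [-0.308, 0.952, -0.0, 0.001]
force: [-1.0, 1.5, 2.5]
width: 0.288
grip_force: 39.8
t=2.9 bed [ 27.33 -29.96] z 28.8 Fbed [-1.3  1.3] Fz 2.5 w 0.288 g 40 j6 -2.12
```

```bash
echo '[[0.007, 0.007, 0, 0, 0, 0], [0.014, 0.014, 0, 0, 0, 0], [0.021, 0.021, 0, 0, 0, 0], [0.028, 0.028, 0, 0, 0, 0], [0.028, 0.028, 0, 0, 0, 0]]' > mv.in && python3 -m jog mv.in;python3 -c "
from h import *
st()"
```

```text
clock: 3.4
ee_pos: [0.5329, 0.0896, 0.0288]
eef_rot: [-0.308, 0.951, 0.0, 0.0]
force: [-2.3, 3.7, 6.6]
width: 0.288
grip_force: 40.4
t=3.4 bed [-13.59 -29.71] z 28.8 Fbed [-2.9  3.3] Fz 6.6 w 0.288 g 40 j6 -2.10
```

```bash
echo '[[0.004, 0.0045, -0.001, 0, 0, 0], [0.008, 0.0085, -0.001, 0, 0, 0], [0.0121, 0.0128, -0.001, 0, 0, 0], [0.0121, 0.0128, -0.001, 0, 0, 0]]' > mv.in && python3 -m jog mv.in;python3 -c "
from h import *
st()"; echo '[[0.0007, 0.0007, 0, 0, 0, 0], [0.0014, 0.0014, 0, 0, 0, 0], [0.0014, 0.0014, 0, 0, 0, 0]]' > mv.in && python3 -m jog mv.in;python3 -c "
from h import *
st()"
```

```text
clock: 3.8
ee_pos: [0.5152, 0.0926, 0.0288]
eef_rot: [-0.308, 0.951, 0.0, -0.001]
force: [-1.7, 4.4, 4.5]
width: 0.284
grip_force: 40.1
t=3.8 bed [-31.57 -29.56] z 28.8 Fbed [-2.4  4. ] Fz 4.5 w 0.284 g 40 j6 -2.09
clock: 4.1
ee_pos: [0.5146, 0.0926, 0.0288]
eef_rot: [-0.308, 0.952, 0.0, 0.0]
force: [2.1, 4.0, 1.4]
width: 0.287
grip_force: 39.7
t=4.1 bed [-32.19 -29.59] z 28.8 Fbed [1.4 4.2] Fz 1.4 w 0.287 g 40 j6 -2.09
```

```bash
echo '[[0.0007, 0.0007, 0, 0, 0, 0], [0.0007, 0.0007, 0, 0, 0, 0]]' > mv.in && python3 -m jog mv.in;python3 -c "
from h import *
st()"; echo '[[0.0007, 0.0007, 0, 0, 0, 0], [0.0007, 0.0007, 0, 0, 0, 0]]' > mv.in && python3 -m jog mv.in;python3 -c "
from h import *
st()"
```

```text
clock: 4.3
ee_pos: [0.5138, 0.0928, 0.0289]
eef_rot: [-0.308, 0.952, 0.0, 0.001]
force: [2.6, 4.1, -0.0]
width: 0.285
grip_force: 39.7
t=4.3 bed [-33.01 -29.58] z 28.9 Fbed [1.9 4.5] Fz -0.0 w 0.285 g 40 j6 -2.09
clock: 4.5
ee_pos: [0.5128, 0.0929, 0.0288]
eef_rot: [-0.308, 0.952, 0.0, 0.001]
force: [3.1, 4.0, 0.0]
width: 0.286
grip_force: 39.7
t=4.5 bed [-34.02 -29.6 ] z 28.8 Fbed [2.5 4.4] Fz 0.0 w 0.286 g 40 j6 -2.09
```

```bash
echo '[[0.0004, 0.0011, 0, 0, 0, 0], [0.0004, 0.0011, 0, 0, 0, 0]]' > mv.in && python3 -m jog mv.in;python3 -c "
from h import *
st()"; echo '[[0.0007, 0.0007, 0, 0, 0, 0], [0.0007, 0.0007, 0, 0, 0, 0]]' > mv.in && python3 -m jog mv.in;python3 -c "
from h import *
st()"
```

```text
clock: 4.7
ee_pos: [0.5123, 0.0931, 0.029]
eef_rot: [-0.307, 0.952, -0.001, 0.001]
force: [4.9, 1.0, -0.6]
width: 0.289
grip_force: 39.7
t=4.7 bed [-34.54 -29.57] z 29.0 Fbed [4.7 1.8] Fz -0.6 w 0.289 g 40 j6 -2.09
clock: 4.9
ee_pos: [0.5121, 0.093, 0.0292]
eef_rot: [-0.307, 0.952, -0.001, 0.002]
force: [8.9, 0.4, -1.9]
width: 0.285
grip_force: 39.6
t=4.9 bed [-34.73 -29.63] z 29.2 Fbed [8.7 1.8] Fz -1.9 w 0.285 g 40 j6 -2.09
```

```bash
echo '[[-0.0009, -0.0009, 0, 0, 0, 0], [-0.0009, -0.0009, 0, 0, 0, 0], [-0.0009, -0.0009, 0, 0, 0, 0]]' > mv.in && python3 -m jog mv.in .55;python3 -c "
from h import *
st()"; echo '[[0, 0, -0.03, 0, 0, 0], [0, 0, -0.06, 0, 0, 0], [-0.03, 0, -0.06, 0, 0, 0], [-0.07, 0, -0.06, 0, 0, 0], [-0.0865, 0, -0.06, 0, 0, 0]]' > mv.in && python3 -m jog mv.in;echo '[[0, 0, 0, 0, 0, 0], [0, 0, 0, 0, 0, 0], [0, 0, 0, 0, 0, 0]]' > mv.in && python3 -m jog mv.in;python3 -c "
from h import *
st();plan((26.5,30.2),.028)"
```

```text
clock: 5.2
ee_pos: [0.5111, 0.0931, 0.0283]
eef_rot: [-0.307, 0.952, -0.0, -0.001]
force: [-0.7, 0.0, -0.6]
width: 0.554
grip_force: 0.0
t=5.2 bed [-35.66 -29.71] z 28.3 Fbed [-0.7 -0.1] Fz -0.6 w 0.554 g 0 j6 -2.09
clock: 5.7
ee_pos: [0.5832, 0.1453, 0.0888]
eef_rot: [-0.308, 0.951, 0.0, 0.0]
force: [-0.2, 0.0, -0.1]
width: 0.551
grip_force: 0.0
clock: 6.0
ee_pos: [0.581, 0.1434, 0.0886]
eef_rot: [-0.307, 0.952, -0.0, -0.001]
force: [-0.6, -0.1, 0.3]
width: 0.55
grip_force: 0.0
t=6.0 bed [25.27 31.15] z 88.6 Fbed [-0.6 -0.2] Fz 0.3 w 0.550 g 0 j6 -2.02
d [-0.0003 -0.0016  0.0606] rot [ 0.    -0.001  0.   ]
```

```bash
echo '[[0, -0.0015, 0.02, 0, 0, 0], [0, -0.0015, 0.04, 0, 0, 0], [0, -0.0015, 0.055, 0, 0, 0], [0, -0.0015, 0.0598, 0, 0, 0], [0, -0.0015, 0.0598, 0, 0, 0]]' > mv.in && python3 -m jog mv.in;echo '[[0, 0, 0, 0, 0, 0], [0, 0, 0, 0, 0, 0], [0, 0, 0, 0, 0, 0]]' > mv.in && python3 -m jog mv.in 0.0 60;python3 -c "
from h import *
st();
p,d=r.grab_frame('top');cv2.imwrite('pics/t1.png',cv2.resize(p[130:250,205:355,::-1],None,fx=5,fy=5,interpolation=cv2.INTER_CUBIC))"
```

```text
clock: 6.5
ee_pos: [0.5822, 0.1426, 0.0285]
eef_rot: [-0.307, 0.952, 0.0, -0.001]
force: [-0.6, 0.9, -0.3]
width: 0.548
grip_force: 0.0
clock: 6.8
ee_pos: [0.5835, 0.1427, 0.0306]
eef_rot: [-0.307, 0.952, -0.0, 0.001]
force: [-0.3, -2.6, 5.5]
width: 0.277
grip_force: 58.9
t=6.8 bed [27.85 30.83] z 30.6 Fbed [ 0.1 -2.6] Fz 5.5 w 0.277 g 59 j6 -2.02
```

View pics/t1.png

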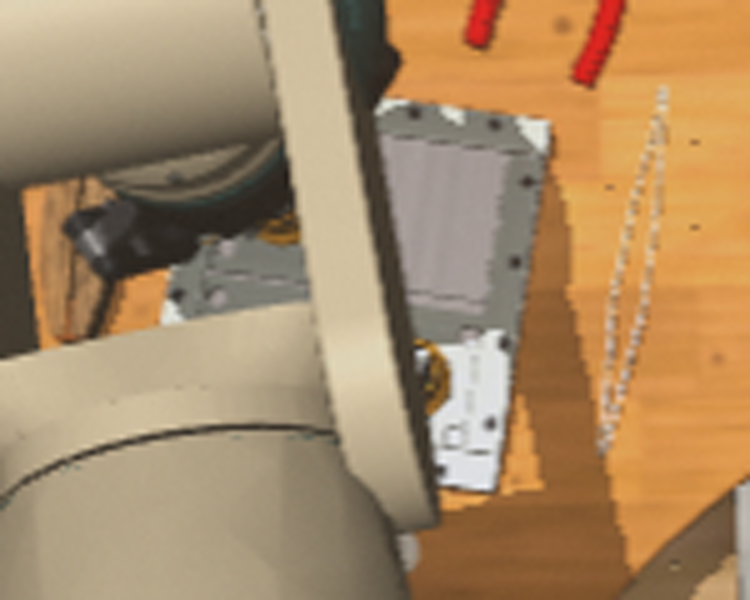

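```bash
echo '[[0.005, -0.005, -0.0015, 0, 0, 0], [0.012, -0.012, -0.0015, 0, 0, 0], [0.019, -0.019, -0.0015, 0, 0, 0], [0.019, -0.019, -0.0015, 0, 0, 0]]' > mv.in && python3 -m jog mv.in;python3 -c "
from h import *
st()"; echo '[[0.006, -0.006, 0, 0, 0, 0], [0.012, -0.012, 0, 0, 0, 0], [0.018, -0.018, 0, 0, 0, 0], [0.018, -0.018, 0, 0, 0, 0]]' > mv.in && python3 -m jog mv.in;python3 -c "
from h import *
st()"
```

```text
clock: 7.25
ee_pos: [0.5783, 0.1146, 0.0306]
eef_rot: [-0.307, 0.952, -0.0, -0.0]
force: [-0.6, -2.2, 0.9]
width: 0.276
grip_force: 60.1
t=7.2 bed [27.19  2.27] z 30.6 Fbed [-0.2 -2.3] Fz 0.9 w 0.276 g 60 j6 -2.06
clock: 7.65
ee_pos: [0.5743, 0.0897, 0.0306]
eef_rot: [-0.307, 0.952, -0.0, -0.0]
force: [-0.7, -1.1, 1.6]
width: 0.277
grip_force: 60.2
t=7.7 bed [ 27.21 -22.9 ] z 30.6 Fbed [-0.5 -1.2] Fz 1.6 w 0.277 g 60 j6 -2.10
```

```bash
echo '[[0.0018, -0.0018, 0, 0, 0, 0], [0.0036, -0.0036, 0, 0, 0, 0], [0.0036, -0.0036, 0, 0, 0, 0], [0.0043, -0.0043, 0, 0, 0, 0], [0.0043, -0.0043, 0, 0, 0, 0]]' > mv.in && python3 -m jog mv.in;python3 -c "
from h import *
st()"; echo '[[0.0007, -0.0007, 0, 0, 0, 0], [0.0007, -0.0007, 0, 0, 0, 0]]' > mv.in && python3 -m jog mv.in;python3 -c "
from h import *
st()"
```

```text
clock: 8.15
ee_pos: [0.5735, 0.0854, 0.0306]
eef_rot: [-0.308, 0.951, 0.0, 0.0]
force: [0.3, 1.6, 2.5]
width: 0.278
grip_force: 60.2
t=8.2 bed [ 27.11 -27.35] z 30.6 Fbed [0.  1.6] Fz 2.5 w 0.278 g 60 j6 -2.11
clock: 8.35
ee_pos: [0.5733, 0.0843, 0.0306]
eef_rot: [-0.308, 0.952, 0.0, 0.0]
force: [-0.2, 1.5, 2.7]
width: 0.276
grip_force: 60.3
t=8.3 bed [ 27.11 -28.41] z 30.6 Fbed [-0.5  1.4] Fz 2.7 w 0.276 g 60 j6 -2.11
```

```bash
echo '[[0.0007, -0.0007, 0, 0, 0, 0], [0.0007, -0.0007, 0, 0, 0, 0]]' > mv.in && python3 -m jog mv.in;python3 -c "
from h import *
st()"; echo '[[0.0004, -0.0004, 0, 0, 0, 0], [0.0004, -0.0004, 0, 0, 0, 0]]' > mv.in && python3 -m jog mv.in;python3 -c "
from h import *
st()";  echo '[[0.0004, -0.0004, 0, 0, 0, 0], [0.0004, -0.0004, 0, 0, 0, 0]]' > mv.in && python3 -m jog mv.in;python3 -c "
from h import *
st()"
```

```text
clock: 8.55
ee_pos: [0.5732, 0.0837, 0.0307]
eef_rot: [-0.308, 0.952, 0.0, 0.0]
force: [2.2, 4.5, 3.3]
width: 0.278
grip_force: 60.2
t=8.6 bed [ 27.1  -29.08] z 30.7 Fbed [1.4 4.8] Fz 3.3 w 0.278 g 60 j6 -2.12
clock: 8.75
ee_pos: [0.5732, 0.0836, 0.0307]
eef_rot: [-0.308, 0.951, 0.001, 0.001]
force: [1.1, 7.0, 2.3]
width: 0.276
grip_force: 60.2
t=8.8 bed [ 27.08 -29.13] z 30.7 Fbed [-0.   7.1] Fz 2.3 w 0.276 g 60 j6 -2.12
clock: 8.95
ee_pos: [0.5731, 0.0835, 0.0308]
eef_rot: [-0.308, 0.951, 0.001, 0.001]
force: [1.9, 8.5, 2.4]
width: 0.282
grip_force: 60.2
t=8.9 bed [ 27.08 -29.22] z 30.8 Fbed [0.5 8.7] Fz 2.4 w 0.282 g 60 j6 -2.12
```

```bash
echo '[[-0.001, 0.001, 0, 0, 0, 0], [-0.001, 0.001, 0, 0, 0, 0], [-0.001, 0.001, 0, 0, 0, 0]]' > mv.in && python3 -m jog mv.in .55;python3 -c "
from h import *
st()"; echo '[[0, 0, -0.03, 0, 0, 0], [0, 0, -0.06, 0, 0, 0], [0, 0.03, -0.06, 0, 0, 0], [0, 0.07, -0.06, 0, 0, 0], [0, 0.086, -0.06, 0, 0, 0]]' > mv.in && python3 -m jog mv.in;echo '[[0, 0, 0, 0, 0, 0], [0, 0, 0, 0, 0, 0], [0, 0, 0, 0, 0, 0]]' > mv.in && python3 -m jog mv.in;python3 -c "
from h import *
st();plan((-34.4,30.85),.028)"
```

```text
clock: 9.25
ee_pos: [0.5728, 0.083, 0.03]
eef_rot: [-0.307, 0.952, -0.0, -0.001]
force: [0.2, 0.0, 0.1]
width: 0.552
grip_force: 0.0
t=9.2 bed [ 26.78 -29.78] z 30.0 Fbed [0.2 0. ] Fz 0.1 w 0.552 g 0 j6 -2.12
clock: 9.75
ee_pos: [0.5212, 0.1547, 0.0903]
eef_rot: [-0.308, 0.951, 0.0, -0.0]
force: [0.0, -0.1, -1.0]
width: 0.55
grip_force: 0.0
clock: 10.05
ee_pos: [0.5234, 0.1523, 0.0904]
eef_rot: [-0.307, 0.952, -0.0, -0.0]
force: [0.3, -0.1, 0.1]
width: 0.555
grip_force: 0.0
t=10.1 bed [-33.08  30.66] z 90.4 Fbed [ 0.3 -0. ] Fz 0.1 w 0.555 g 0 j6 -1.98
d [0.0008 0.0011 0.0624] rot [-0. -0. -0.]
```

```bash
echo '[[0.0008, 0.001, 0.02, 0, 0, 0], [0.0008, 0.001, 0.04, 0, 0, 0], [0.0008, 0.001, 0.055, 0, 0, 0], [0.0008, 0.001, 0.061, 0, 0, 0], [0.0008, 0.001, 0.061, 0, 0, 0]]' > mv.in && python3 -m jog mv.in;python3 -c "
from h import *
st()";echo '[[0, 0, 0, 0, 0, 0], [0, 0, 0, 0, 0, 0], [0, 0, 0, 0, 0, 0]]' > mv.in && python3 -m jog mv.in 0.0 60;python3 -c "
from h import *
st()"
```

```text
clock: 10.55
ee_pos: [0.5213, 0.1531, 0.0287]
eef_rot: [-0.307, 0.952, 0.0, -0.001]
force: [0.1, 0.5, -0.1]
width: 0.552
grip_force: 0.0
t=10.6 bed [-35.24  31.18] z 28.7 Fbed [-0.   0.5] Fz -0.1 w 0.552 g 0 j6 -1.98
clock: 10.85
ee_pos: [0.5228, 0.1528, 0.031]
eef_rot: [-0.307, 0.952, -0.001, 0.001]
force: [1.6, -5.1, 3.0]
width: 0.279
grip_force: 59.1
t=10.8 bed [-33.73  31.14] z 31.0 Fbed [ 2.4 -4.8] Fz 3.0 w 0.279 g 59 j6 -1.98
```

```bash
echo '[[-0.002, -0.003, -0.001, 0, 0, 0], [-0.005, -0.006, -0.001, 0, 0, 0], [-0.008, -0.009, -0.001, 0, 0, 0], [-0.008, -0.009, -0.001, 0, 0, 0]]' > mv.in && python3 -m jog mv.in;python3 -c "
from h import *
st()"; echo '[[-0.0028, -0.0028, 0, 0, 0, 0], [-0.0056, -0.0056, 0, 0, 0, 0], [-0.0084, -0.0084, 0, 0, 0, 0], [-0.0084, -0.0084, 0, 0, 0, 0]]' > mv.in && python3 -m jog mv.in;python3 -c "
from h import *
st()"
```

```text
clock: 11.25
ee_pos: [0.5341, 0.1509, 0.0309]
eef_rot: [-0.307, 0.952, -0.0, 0.001]
force: [-0.8, -2.6, 3.6]
width: 0.277
grip_force: 59.3
t=11.2 bed [-22.23  31.  ] z 30.9 Fbed [-0.4 -2.7] Fz 3.6 w 0.277 g 59 j6 -1.99
clock: 11.65
ee_pos: [0.545, 0.149, 0.031]
eef_rot: [-0.308, 0.952, 0.0, -0.0]
force: [-5.3, -3.4, 7.0]
width: 0.278
grip_force: 59.6
t=11.7 bed [-11.22  30.93] z 31.0 Fbed [-4.7 -4.2] Fz 7.0 w 0.278 g 60 j6 -1.99
```

```bash
echo '[[-0.003, -0.004, -0.001, 0, 0, 0], [-0.006, -0.007, -0.001, 0, 0, 0], [-0.0095, -0.0105, -0.001, 0, 0, 0], [-0.0135, -0.0145, -0.001, 0, 0, 0], [-0.0135, -0.0145, -0.001, 0, 0, 0]]' > mv.in && python3 -m jog mv.in;python3 -c "
from h import *
st()"; echo '[[-0.003, -0.003, 0, 0, 0, 0], [-0.006, -0.006, 0, 0, 0, 0], [-0.0085, -0.0085, 0, 0, 0, 0], [-0.0085, -0.0085, 0, 0, 0, 0]]' > mv.in && python3 -m jog mv.in;python3 -c "
from h import *
st()"
```

```text
clock: 12.15
ee_pos: [0.5646, 0.1454, 0.031]
eef_rot: [-0.308, 0.952, 0.0, -0.0]
force: [-1.5, -0.5, 0.5]
width: 0.279
grip_force: 59.5
t=12.2 bed [ 8.72 30.51] z 31.0 Fbed [-1.4 -0.7] Fz 0.5 w 0.279 g 59 j6 -2.01
clock: 12.55
ee_pos: [0.5759, 0.1435, 0.031]
eef_rot: [-0.308, 0.951, 0.0, -0.001]
force: [-2.4, -0.8, -0.6]
width: 0.278
grip_force: 59.4
t=12.6 bed [20.18 30.43] z 31.0 Fbed [-2.2 -1.2] Fz -0.6 w 0.278 g 59 j6 -2.01
```

```bash
echo '[[-0.0014, -0.0014, 0, 0, 0, 0], [-0.0028, -0.0028, 0, 0, 0, 0], [-0.0028, -0.0028, 0, 0, 0, 0]]' > mv.in && python3 -m jog mv.in;python3 -c "
from h import *
st()"; echo '[[-0.0007, -0.0007, 0, 0, 0, 0], [-0.0007, -0.0007, 0, 0, 0, 0]]' > mv.in && python3 -m jog mv.in;python3 -c "
from h import *
st()";  echo '[[-0.0007, -0.0007, 0, 0, 0, 0], [-0.0007, -0.0007, 0, 0, 0, 0]]' > mv.in && python3 -m jog mv.in;python3 -c "
from h import *
st()"
```

```text
clock: 12.85
ee_pos: [0.5796, 0.143, 0.031]
eef_rot: [-0.308, 0.951, 0.0, -0.001]
force: [-4.6, 0.3, -0.4]
width: 0.274
grip_force: 59.5
t=12.8 bed [23.93 30.49] z 31.0 Fbed [-4.6 -0.4] Fz -0.4 w 0.274 g 59 j6 -2.02
clock: 13.05
ee_pos: [0.5805, 0.1428, 0.031]
eef_rot: [-0.308, 0.951, 0.0, -0.001]
force: [-5.3, 0.3, 0.0]
width: 0.281
grip_force: 59.6
t=13.1 bed [24.8  30.46] z 31.0 Fbed [-5.2 -0.6] Fz 0.0 w 0.281 g 60 j6 -2.02
clock: 13.25
ee_pos: [0.5814, 0.1426, 0.031]
eef_rot: [-0.308, 0.951, 0.0, -0.001]
force: [-5.6, 0.6, 0.2]
width: 0.28
grip_force: 59.6
t=13.2 bed [25.75 30.46] z 31.0 Fbed [-5.6 -0.3] Fz 0.2 w 0.280 g 60 j6 -2.02
```

```bash
echo '[[-0.0007, -0.0007, 0, 0, 0, 0], [-0.0007, -0.0007, 0, 0, 0, 0]]' > mv.in && python3 -m jog mv.in;python3 -c "
from h import *
st()"; echo '[[-0.0007, -0.0007, 0, 0, 0, 0], [-0.0007, -0.0007, 0, 0, 0, 0]]' > mv.in && python3 -m jog mv.in;python3 -c "
from h import *
st()"
```

```text
clock: 13.45
ee_pos: [0.5824, 0.1425, 0.031]
eef_rot: [-0.308, 0.951, 0.0, -0.001]
force: [-6.1, 1.1, 1.5]
width: 0.279
grip_force: 59.6
t=13.4 bed [26.73 30.43] z 31.0 Fbed [-6.2  0.1] Fz 1.5 w 0.279 g 60 j6 -2.02
clock: 13.65
ee_pos: [0.5832, 0.1423, 0.031]
eef_rot: [-0.308, 0.951, 0.0, -0.001]
force: [-6.7, 1.1, 1.7]
width: 0.278
grip_force: 59.7
t=13.7 bed [27.56 30.44] z 31.0 Fbed [-6.7 -0. ] Fz 1.7 w 0.278 g 60 j6 -2.02
```

```bash
echo '[[-0.0007, -0.0007, 0, 0, 0, 0], [-0.0007, -0.0007, 0, 0, 0, 0]]' > mv.in && python3 -m jog mv.in;python3 -c "
from h import *
st()"; echo '[[-0.0005, -0.0005, 0, 0, 0, 0], [-0.0005, -0.0005, 0, 0, 0, 0]]' > mv.in && python3 -m jog mv.in;python3 -c "
from h import *
st()"
```

```text
clock: 13.85
ee_pos: [0.5842, 0.1422, 0.031]
eef_rot: [-0.308, 0.951, 0.0, -0.001]
force: [-6.7, 0.7, 0.8]
width: 0.275
grip_force: 59.7
t=13.8 bed [28.58 30.44] z 31.0 Fbed [-6.7 -0.4] Fz 0.8 w 0.275 g 60 j6 -2.02
clock: 14.05
ee_pos: [0.5848, 0.142, 0.031]
eef_rot: [-0.308, 0.951, 0.0, -0.001]
force: [-6.4, 0.7, 1.8]
width: 0.276
grip_force: 59.7
t=14.1 bed [29.23 30.43] z 31.0 Fbed [-6.4 -0.3] Fz 1.8 w 0.276 g 60 j6 -2.02
```

```bash
echo '[[-0.0007, -0.0007, 0, 0, 0, 0], [-0.0007, -0.0007, 0, 0, 0, 0]]' > mv.in && python3 -m jog mv.in;python3 -c "
from h import *
st()"; echo '[[-0.0005, -0.0005, 0, 0, 0, 0], [-0.0005, -0.0005, 0, 0, 0, 0]]' > mv.in && python3 -m jog mv.in;python3 -c "
from h import *
st()"
```

```text
clock: 14.25
ee_pos: [0.5859, 0.1419, 0.031]
eef_rot: [-0.308, 0.951, 0.0, -0.001]
force: [-5.5, 0.2, 0.7]
width: 0.277
grip_force: 59.6
t=14.2 bed [30.36 30.42] z 31.0 Fbed [-5.4 -0.7] Fz 0.7 w 0.277 g 60 j6 -2.02
clock: 14.45
ee_pos: [0.5866, 0.1417, 0.031]
eef_rot: [-0.308, 0.951, 0.0, -0.001]
force: [-5.8, 0.8, 0.6]
width: 0.281
grip_force: 59.6
t=14.4 bed [31.07 30.41] z 31.0 Fbed [-5.9 -0.1] Fz 0.6 w 0.281 g 60 j6 -2.02
```

```bash
echo '[[-0.0007, -0.0007, 0, 0, 0, 0], [-0.0007, -0.0007, 0, 0, 0, 0]]' > mv.in && python3 -m jog mv.in;python3 -c "
from h import *
st()"; echo '[[-0.0005, -0.0005, 0, 0, 0, 0], [-0.0005, -0.0005, 0, 0, 0, 0]]' > mv.in && python3 -m jog mv.in;python3 -c "
from h import *
st()"
```

```text
clock: 14.65
ee_pos: [0.5876, 0.1416, 0.031]
eef_rot: [-0.308, 0.951, 0.0, -0.001]
force: [-7.0, 0.2, -0.0]
width: 0.277
grip_force: 59.6
t=14.7 bed [32.06 30.41] z 31.0 Fbed [-6.9 -0.9] Fz -0.0 w 0.277 g 60 j6 -2.02
clock: 14.85
ee_pos: [0.5878, 0.1415, 0.031]
eef_rot: [-0.308, 0.951, 0.001, -0.002]
force: [-9.8, 0.4, 2.9]
width: 0.276
grip_force: 59.8
t=14.8 bed [32.25 30.41] z 31.0 Fbed [-9.7 -1.2] Fz 2.9 w 0.276 g 60 j6 -2.02
```

```bash
echo '[[-0.0003, -0.0003, 0, 0, 0, 0], [-0.0003, -0.0003, 0, 0, 0, 0]]' > mv.in && python3 -m jog mv.in;python3 -c "
from h import *
st()"
```

```text
clock: 15.05
ee_pos: [0.5878, 0.1416, 0.031]
eef_rot: [-0.308, 0.951, 0.001, -0.002]
force: [-11.3, 0.5, 4.9]
width: 0.276
grip_force: 60.0
t=15.1 bed [32.29 30.42] z 31.0 Fbed [-11.3  -1.3] Fz 4.9 w 0.276 g 60 j6 -2.02
```

```bash
echo '[[-0.0004, 0.001, 0, 0, 0, 0], [-0.0004, 0.001, 0, 0, 0, 0]]' > mv.in && python3 -m jog mv.in;python3 -c "
from h import *
st()"; echo '[[-0.0005, 0.0005, 0, 0, 0, 0], [-0.0005, 0.0005, 0, 0, 0, 0]]' > mv.in && python3 -m jog mv.in;python3 -c "
from h import *
st()"
```

```text
clock: 15.25
ee_pos: [0.5878, 0.1416, 0.031]
eef_rot: [-0.308, 0.952, -0.0, -0.002]
force: [-10.1, -3.5, 3.9]
width: 0.271
grip_force: 59.9
t=15.2 bed [32.25 30.49] z 31.0 Fbed [-9.4 -5.1] Fz 3.9 w 0.271 g 60 j6 -2.02
clock: 15.45
ee_pos: [0.5878, 0.1417, 0.031]
eef_rot: [-0.307, 0.952, -0.0, -0.003]
force: [-11.9, -6.0, 5.6]
width: 0.274
grip_force: 60.0
t=15.4 bed [32.26 30.57] z 31.0 Fbed [-10.7  -7.8] Fz 5.6 w 0.274 g 60 j6 -2.02
```

```bash
echo '[[0, 0.001, 0, 0, 0, 0], [0, 0.001, 0, 0, 0, 0]]' > mv.in && python3 -m jog mv.in;python3 -c "
from h import *
st()"; echo '[[-0.0003, 0.0003, 0, 0, 0, 0], [-0.0003, 0.0003, 0, 0, 0, 0]]' > mv.in && python3 -m jog mv.in;python3 -c "
from h import *
st()"
```

```text
clock: 15.65
ee_pos: [0.5879, 0.1419, 0.0311]
eef_rot: [-0.307, 0.952, -0.001, -0.002]
force: [-8.1, -7.9, 4.4]
width: 0.275
grip_force: 59.9
t=15.7 bed [32.24 30.75] z 31.1 Fbed [-6.7 -9.1] Fz 4.4 w 0.275 g 60 j6 -2.02
clock: 15.85
ee_pos: [0.5879, 0.1419, 0.0311]
eef_rot: [-0.307, 0.952, -0.001, -0.002]
force: [-8.6, -9.1, 5.0]
width: 0.276
grip_force: 59.9
t=15.8 bed [32.23 30.8 ] z 31.1 Fbed [ -7.  -10.3] Fz 5.0 w 0.276 g 60 j6 -2.02
```

```bash
echo '[[0.001, -0.0002, 0, 0, 0, 0], [0.0021, -0.0004, 0, 0, 0, 0], [0.0021, -0.0004, 0, 0, 0, 0]]' > mv.in && python3 -m jog mv.in;python3 -c "
from h import *
st()";echo '[[0, 0, 0, 0, 0, 0], [0, 0, 0, 0, 0, 0], [0, 0, 0, 0, 0, 0]]' > mv.in && python3 -m jog mv.in .55;python3 -c "
from h import *
st()"; echo '[[0, 0, -0.03, 0, 0, 0], [0, 0, -0.065, 0, 0, 0], [0.03, 0.03, -0.09, 0, 0, 0], [0.06, 0.06, -0.11, 0, 0, 0], [0.09, 0.09, -0.13, 0, 0, 0]]' > mv.in && python3 -m jog mv.in;echo '[[0.03, 0.03, -0.02, 0, 0, 0], [0.05, 0.05, -0.04, 0, 0, 0], [0.05, 0.05, -0.04, 0, 0, 0]]' > mv.in && python3 -m jog mv.in 0;python3 -c "
from h import *
st();
p,d=r.grab_frame('top');cv2.imwrite('pics/t2.png',cv2.resize(p[140:240,220:320,::-1],None,fx=6,fy=6,interpolation=cv2.INTER_CUBIC))"
```

```text
clock: 16.15
ee_pos: [0.5877, 0.1419, 0.0311]
eef_rot: [-0.307, 0.952, -0.001, 0.0]
force: [0.9, -3.8, -3.1]
width: 0.279
grip_force: 59.2
t=16.1 bed [32.09 30.69] z 31.1 Fbed [ 1.5 -3.6] Fz -3.1 w 0.279 g 59 j6 -2.02
clock: 16.45
ee_pos: [0.5878, 0.1431, 0.032]
eef_rot: [-0.308, 0.951, 0.0, 0.001]
force: [-0.3, 0.5, 0.6]
width: 0.547
grip_force: 0.0
t=16.4 bed [32.03 31.95] z 32.0 Fbed [-0.4  0.4] Fz 0.6 w 0.547 g 0 j6 -2.02
clock: 16.95
ee_pos: [0.4605, 0.1633, 0.1626]
eef_rot: [-0.308, 0.952, 0.0, 0.001]
force: [0.2, 0.4, 0.1]
width: 0.548
grip_force: 0.0
clock: 17.25
ee_pos: [0.3911, 0.1755, 0.2054]
eef_rot: [-0.309, 0.951, 0.0, 0.004]
force: [0.2, -0.7, 0.6]
width: 0.041
grip_force: 0.0
t=17.2 bed [-167.35   32.35] z 205.4 Fbed [ 0.3 -0.7] Fz 0.6 w 0.041 g 0 j6 -1.86
```

View pics/t2.png

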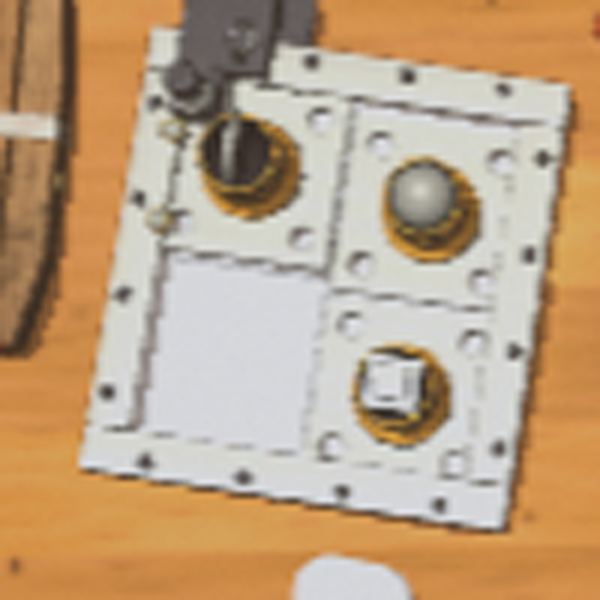

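The ring pallet is in the working bay, with its holes at (320,118), (302,237) and (180,222). Dome is at +x −y and square at −x −y. The knob top is at about (183,78) and its boss at (193,97).

```bash
python3 -c "
from h import *
f=lambda uv:np.array(uv)/6+[219.58,139.58]
for n,uv,z in (('h+-',(320,118),.016),('h--',(302,237),.016),('h-+',(180,222),.016),('knob',(183,78),.057),('boss',(193,97),.033),('pl1',(172,128),.02),('pl2',(160,219),.02),('d+-',(502,162),.016),('d++',(380,142),.016),('d--',(482,281),.016),('s--',(455,464),.016)):
    print(n,to_bed(ray('top',[f(uv)],z)[0]).round(1))
plan((51.5,50),.075)"
```

```text
h+- [51.6 10.8]
h-- [11.8 10.7]
h-+ [11.2 51.1]
knob [50.9 49.4]
boss [49.7 50. ]
pl1 [41.  57.7]
pl2 [10.7 56.9]
d+- [ 45.3 -50.5]
d++ [46.4 -9.9]
d-- [  5.4 -49.7]
s-- [-55.  -49.6]
d [-0.1657 -0.1416  0.1297] rot [-0.001  0.005  0.003]
```

```bash
echo '[[-0.033, -0.028, 0.02, 0, 0, 0], [-0.066, -0.056, 0.04, 0, 0, 0], [-0.1, -0.085, 0.06, 0, 0, 0], [-0.133, -0.113, 0.08, 0, 0, 0], [-0.166, -0.141, 0.1, 0, 0, 0]]' > mv.in && python3 -m jog mv.in 0;echo '[[0, 0, 0.01, 0, 0, 0], [0, 0, 0.02, 0, 0, 0], [0, 0, 0.02, 0, 0, 0], [0, 0, 0.02, 0, 0, 0]]' > mv.in && python3 -m jog mv.in;python3 -c "
from h import *
st();plan((51.8,50.5),.065)"
```

```text
clock: 17.8
ee_pos: [0.6111, 0.1561, 0.0985]
eef_rot: [-0.307, 0.952, 0.0, -0.001]
force: [0.8, 0.6, 1.2]
width: 0.004
grip_force: 0.0
clock: 18.2
ee_pos: [0.6089, 0.1573, 0.083]
eef_rot: [-0.308, 0.951, -0.0, 0.001]
force: [0.8, 0.6, 0.4]
width: -0.001
grip_force: 0.0
t=18.2 bed [50.57 49.37] z 83.0 Fbed [0.7 0.7] Fz 0.4 w -0.001 g 0 j6 -2.00
d [-0.0016 -0.0001  0.018 ] rot [-0.001  0.002  0.001]
```

```bash
echo '[[-0.0015, 0, 0.01, 0, 0, 0], [-0.0015, 0, 0.02, 0, 0, 0], [-0.0015, 0, 0.025, 0, 0, 0], [-0.0015, 0, 0.028, 0, 0, 0], [-0.0015, 0, 0.028, 0, 0, 0]]' > mv.in && python3 -m jog mv.in;python3 -c "
from h import *
st()";echo '[[0, 0, 0.002, 0, 0, 0], [0, 0, 0.004, 0, 0, 0], [0, 0, 0.006, 0, 0, 0], [0, 0, 0.006, 0, 0, 0]]' > mv.in && python3 -m jog mv.in;python3 -c "
from h import *
st()"
```

```text
clock: 18.7
ee_pos: [0.6101, 0.1579, 0.0531]
eef_rot: [-0.308, 0.952, 0.0, -0.0]
force: [0.3, -0.7, -0.0]
width: -0.004
grip_force: 0.0
t=18.7 bed [51.61 50.11] z 53.1 Fbed [ 0.4 -0.6] Fz -0.0 w -0.004 g 0 j6 -2.00
clock: 19.1
ee_pos: [0.6104, 0.1579, 0.0474]
eef_rot: [-0.308, 0.952, 0.0, 0.0]
force: [-0.6, 0.9, 0.9]
width: 0.002
grip_force: 0.5
t=19.1 bed [51.96 50.17] z 47.4 Fbed [-0.7  0.8] Fz 0.9 w 0.002 g 1 j6 -2.00
```

```bash
echo '[[0, 0, 0.001, 0, 0, 0], [0, 0, 0.002, 0, 0, 0], [0, 0, 0.002, 0, 0, 0]]' > mv.in && python3 -m jog mv.in;python3 -c "
from h import *
st()
for n,c in (('top',(175,140,355-25,265)),('side',(190,225,265,365))):
    p,d=r.grab_frame(n)
    cv2.imwrite('pics/p_%s.png'%n,p[:,:,::-1])
p=cv2.imread('pics/p_side.png')[165:265,215:345];cv2.imwrite('pics/ps.png',cv2.resize(p,None,fx=6,fy=6,interpolation=cv2.INTER_CUBIC))"
```

```text
clock: 19.4
ee_pos: [0.6104, 0.1579, 0.0457]
eef_rot: [-0.308, 0.952, 0.0, 0.0]
force: [-0.6, -0.1, 3.8]
width: 0.0
grip_force: 1.8
t=19.4 bed [51.98 50.16] z 45.7 Fbed [-0.6 -0.2] Fz 3.8 w 0.000 g 2 j6 -2.00
```

View pics/ps.png

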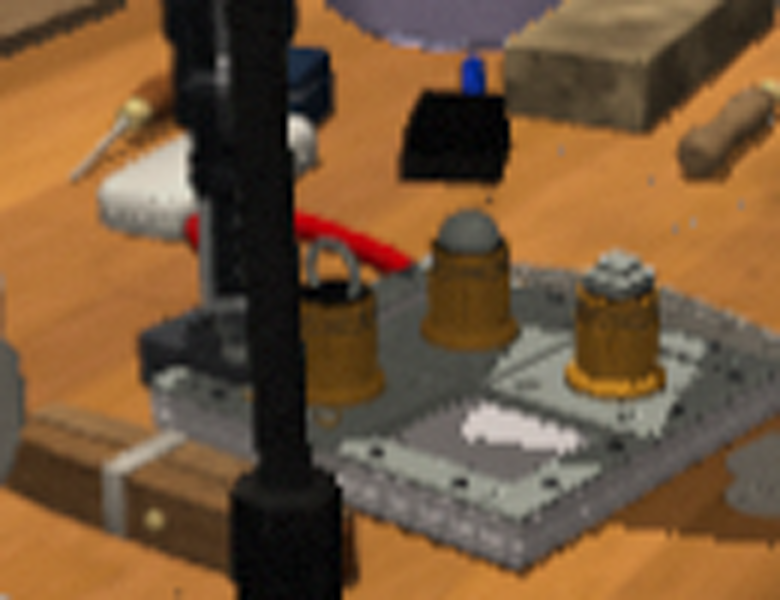

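The fingertip stands over the knob (about (225,330)) and the three pallets are parked. I'll keep pressing until it stops hard.

```bash
echo '[[0, 0, 0.001, 0, 0, 0], [0, 0, 0.002, 0, 0, 0], [0, 0, 0.002, 0, 0, 0]]' > mv.in && python3 -m jog mv.in;python3 -c "
from h import *
st()";echo '[[0, 0, 0.001, 0, 0, 0], [0, 0, 0.002, 0, 0, 0], [0, 0, 0.002, 0, 0, 0]]' > mv.in && python3 -m jog mv.in;python3 -c "
from h import *
st()"
```

```text
clock: 19.8
ee_pos: [0.6107, 0.1579, 0.0455]
eef_rot: [-0.308, 0.952, -0.0, 0.001]
force: [-6.2, -1.5, 13.3]
width: -0.001
grip_force: 6.6
t=19.8 bed [52.23 50.23] z 45.5 Fbed [-5.9 -2.5] Fz 13.3 w -0.001 g 7 j6 -2.00
clock: 20.1
ee_pos: [0.6109, 0.158, 0.0453]
eef_rot: [-0.308, 0.952, -0.0, 0.001]
force: [-10.6, -2.9, 22.6]
width: 0.001
grip_force: 11.2
t=20.1 bed [52.44 50.33] z 45.3 Fbed [-10.   -4.6] Fz 22.6 w 0.001 g 11 j6 -2.00
```

```bash
echo '[[0, 0, -0.005, 0, 0, 0], [0, 0, -0.03, 0, 0, 0], [0, 0, -0.06, 0, 0, 0], [0.03, 0.03, -0.09, 0, 0, 0], [0.06, 0.06, -0.12, 0, 0, 0]]' > mv.in && python3 -m jog mv.in;echo '[[0.03, 0.03, 0, 0, 0, 0], [0.06, 0.06, 0, 0, 0, 0], [0.08, 0.08, 0, 0, 0, 0], [0.08, 0.08, 0, 0, 0, 0], [0.08, 0.08, 0, 0, 0, 0]]' > mv.in && python3 -m jog mv.in;python3 -c "
from h import *
st()
p,d=r.grab_frame('top');a=cv2.resize(p[140:240,220:320,::-1],(600,600),interpolation=cv2.INTER_CUBIC);cv2.imwrite('pics/t3.png',a)
p=r.grab_frame('side')[0][190:265,225:345,::-1];cv2.imwrite('pics/s3.png',cv2.resize(p,None,fx=6,fy=6,interpolation=cv2.INTER_CUBIC))"
```

```text
clock: 20.6
ee_pos: [0.5288, 0.1706, 0.1587]
eef_rot: [-0.307, 0.952, 0.0, -0.001]
force: [1.0, 0.4, 1.1]
width: 0.002
grip_force: 0.0
clock: 21.1
ee_pos: [0.4182, 0.189, 0.1592]
eef_rot: [-0.308, 0.951, -0.0, 0.0]
force: [0.3, 0.4, 1.2]
width: 0.001
grip_force: 0.0
t=21.1 bed [-142.81   50.07] z 159.2 Fbed [0.3 0.5] Fz 1.2 w 0.001 g 0 j6 -1.85
```

View pics/t3.png

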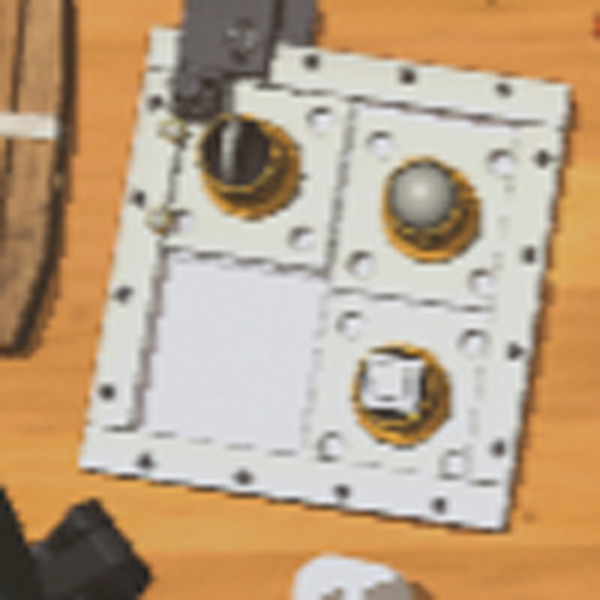

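View pics/s3.png

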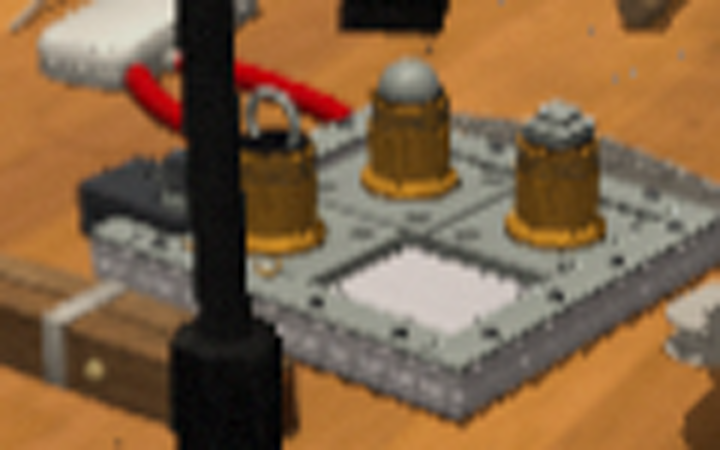

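The knob is now down at (195,95), the ring pallet sits home, and the dome and square pallets are parked.

```bash
python3 -c "
from rig import r
print(r.finish_job())"
```

```text
the job is handed in; nothing more can be done
None
```

The ring pallet is home in the working bay against the end stop and side rail, with the locking pin pressed down to its hard stop. The square pallet is parked at −x −y and the dome pallet at +x −y. The job is handed in at about 21 s; the push against the end stop never read above about 11 N.

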